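# Roll the ketchup tin onto the rubber pad

### The arm

A 7-joint arm with a two-finger parallel gripper is mounted at the origin on the work surface. World frame = base frame: x ahead of the robot, y to its left, z up, the work surface at z = 0. Lengths are in m, angles in rad, forces in N, time in s.
With the tool pointing down it reaches from about 0.425 to 0.925 m from the base axis. Payload 6.8 kg.
Tool frame: the origin (TCP) lies midway between the tips of the shut fingers; the grasp point (between the pads) lies 19 mm behind it (bot.grasp_offset is the distance from the TCP to the grasp point, in m); z points along the fingers, x is the direction in which the jaws open and shut, and the axes are right-handed (so a half turn about z gives the same grasp; the last joint's range is limited). The gripper opens to 85 mm and grips with 20 to 120 N. Pads are 22 mm wide; open, the fingers measure 114 mm over their backs; the gripper's body (76 mm by 85 mm) begins 54 mm behind the grasp point. The pads swing forward as they close: fully open they stand 13 mm farther back than shut.
Start: joints at [-1.319, 0.477, 0.022, 1.555, -0.011, 1.109, -0.083], TCP at [0.238, 0.632, 0.231] pointing down, gripper open.
Joint ranges: [-2.96, 2.96], [-0.34, 2.1], [-1.41, 1.46], [0.24, 2.44], [-1.37, 4.51], [0.17, 1.92], [-2.96, 2.96]. Speed limits (rad/s): [2.39, 2.39, 3.14, 3.14, 3.14, 3.14, 3.14].

### API

Orientations are given as a unit quaternion [w, x, y, z].
In Python, from station import bot, imaging gives the robot as it stands. The module is installed in compiled form; this text tells all that it offers.
- The arm moves only by the tool apply_moves, never from a script. Its argument "increments" is a list of rows, each a list of 7 numbers: the shift along the tool's x, y, z in mm, then the turn, a rotation vector about the tool's x, y, z in degrees, then the closure, from -1 (fully open) to 1 (shut). In form: [[dx, dy, dz, rx, ry, rz, grip], ...]. A call has exactly 8 rows; each row shifts and turns the pose as measured when the row begins, along the tool's axes as they then stand; what a row does not reach is not made up. A row lasts 1/8 s, in which the tool goes at most 62.5 mm and 10.7 degrees, less where a joint would pass 70% of its speed; a pose out of reach is approached as far as the arm can. A call with a gripper value outside its range is refused whole. The fingers move at their own pace and stop on an object; "grip_force" is the grip in N (left out, the last holds). Time passes only in rows, so rows that do not move let the fingers close, or fill a call up. It gives the time, the measured TCP pose, the force and the opening at its end, in the units of the state.
- bot.get_obs(): the state, without advancing time (a new reading comes with each control period).
- imaging.read_camera(name): name is "scene" or "side" or "wrist"; returns the picture (480x640x3 uint8, red, green, blue); there is no depth.
- imaging.get_calibration(name): a dict with "K" (3x3 intrinsics, pixels), "k1" (the pictures are not rectified: a ray, as slopes to the right and down, at radius r is drawn at 1 + k1 r^2 times it, then the intrinsics apply), "extrinsics" (4x4, takes a point from camera to world coordinates). Camera axes: x right, y down, z forward; pixel columns grow to the right and rows downward; lengths in m; the calibration is good to about 2 mm. A picture is of the moment at which its call begins: read the wrist's pose just before it. get_calibration takes no time and is no camera call; for the wrist camera it gives the pose at the moment of the call.
- bot.hand_in(): hands the job in, once; it reports no verdict.
The state is a dict: "t": time; "q": joint angles; "joint_vel": joint speeds; "joint_torque": joint torques, N m; "eef_pos": TCP position; "tool_rot": TCP orientation; "contact_force": force on the tool from outside, world axes, zero at the start; "torque": the same for the moment, N m; "gripper_width": opening from 0.0 (shut) to 1.0 (fully open).
Only numpy, scipy, OpenCV 4.12 (cv2) and the standard library are available. Lean on these libraries where they do the work, as an engineer would, in place of code of your own. Each camera call takes 0.05 s, during which the arm holds its last target.

### The job

The red tin of ketchup is lying loose on its side on the counter: roll it gently over to the square black rubber pad with fingertips on the top of it, touching only its upper half, so that it comes to rest lying squared up across the middle of the pad and stays there when you let go. Do not slide or lift the tin, and do not shift anything else on the counter.

Things in the scene. Friction and masses are not known exactly. Their poses are not given: they have to be found in the camera images.
- tin: Steel tin lying on its side, 0.65 to 0.93 kg, red label, cream bands; 119 mm long. It rolls on its two 4 mm wide end seams (diameter 103 mm); the body between, which the fingers touch, is 99 mm. Origin: its centre; x runs along the tin, y and z turn as it rolls. Starts 150 to 200 mm from the pad's centre along pad y (either side), axis within 0.08 rad of pad x. Left at rest on the flat, it stays.
- pad: Black rubber pad, 200 x 200 x 3 mm, fixed. Origin: centre of its underside; x and y parallel to its edges; the tin rolls along y. The tin climbs the 3 mm edge over the last 18 mm before its axis is above the edge: let go there, it rolls back. Tips grip: shoving from behind jams the tin, pressing the top (about 5 N) while moving along with it rolls it, in strokes of 50 to 70 mm.
- shaker: Glass salt shaker with chrome cap, 45 mm across, 91 mm tall, loose, standing on the counter on the far side of the pad from the tin, 150 to 200 mm from the pad's centre; origin at the centre of its underside. Leave it alone.
- ketchup_bottle: Ribbed ketchup bottle with a white cap, 62 mm across, 195 mm tall, loose, standing on the black turntable; origin at the centre of its underside. Leave it alone.
- mustard_crock: Steel mustard crock with lid and spoon, 95 mm across, 125 mm tall, loose, on the turntable; origin at the centre of its underside. Leave it alone.
- pepper_mill: Chrome pepper mill, 58 mm across, 178 mm tall, loose, on the turntable; origin at the centre of its underside. Leave it alone.
- caddy: Pink plastic condiment caddy, 130 x 220 mm, 75 mm tall, with a handle up to 155 mm, loose; origin at the centre of its underside. Leave it alone.
- sugar_pourer: Glass sugar pourer with chrome top, 74 mm across, 131 mm tall, loose; origin at the centre of its underside. Leave it alone.
- stock_tin: Another tin, yellow and green, standing upright, 103 mm across, 119 mm tall, loose; origin at the centre of its underside. Leave it alone.
There are look-alikes about, which are no part of the job. Leave any blue look-alike of the tin alone.

How it is judged:
On the way:
1. the tin has rolled through 126 degrees or more (it did not slide) (angle between tin's own z axis and vertical above 2.2 rad and height (world z) of tin below 0.062 m).
At the end, for the whole second after the job is handed in: Tin at rest on its side on the pad: centre within 25 mm of the pad's middle in the rolling direction (pad y), within 40 mm along its length (pad x), axis within 0.22 rad of pad x; every bystander upright and within 20 mm of its place (y of tin in the frame of pad between -0.025 and 0.025 m and x of tin in the frame of pad between -0.04 and 0.04 m and z of tin in the frame of pad between 0.05 and 0.06 m and angle between the x axis of tin and the x axis of pad, either way round below 0.22 rad and linear speed of tin below 0.01 m/s and angular speed of tin below 0.2 rad/s and distance of each of shaker, ketchup_bottle, mustard_crock, pepper_mill, caddy, sugar_pourer, stock_tin from where it was at the start of the episode below 0.02 m and angle between each of shaker, ketchup_bottle, mustard_crock, pepper_mill, caddy, sugar_pourer, stock_tin's own z axis and vertical below 0.3 rad); the robot touches nothing.
It fails at once if the tin is lifted or tipped on end (its centre more than 70 mm above the counter, or its axis more than 0.25 rad from level) (height (world z) of tin above 0.07 m or angle between tin's own x axis and vertical below 1.32 rad or angle between tin's own x axis and vertical above 1.82 rad).
It fails at once if the tin is pushed low down: the fingers touch it with their tips below its mid-height (contact force between the fingers and tin above 0.5 N and height (world z) of the grasp point below 0.07 m).
It fails at once if the tin is sent off fast (over 0.4 m/s) instead of being rolled gently (linear speed of tin above 0.4 m/s).
It fails at once if a bystander is shifted by more than 20 mm or tipped (not (distance of shaker from where it was at the start of the episode below 0.02 m) or not (distance of ketchup_bottle from where it was at the start of the episode below 0.02 m) or not (distance of mustard_crock from where it was at the start of the episode below 0.02 m) or not (distance of pepper_mill from where it was at the start of the episode below 0.02 m) or not (distance of caddy from where it was at the start of the episode below 0.02 m) or not (distance of sugar_pourer from where it was at the start of the episode below 0.02 m) or not (distance of stock_tin from where it was at the start of the episode below 0.02 m) or not (angle between shaker's own z axis and vertical below 0.3 rad) or not (angle between ketchup_bottle's own z axis and vertical below 0.3 rad) or not (angle between mustard_crock's own z axis and vertical below 0.3 rad) or not (angle between pepper_mill's own z axis and vertical below 0.3 rad) or not (angle between caddy's own z axis and vertical below 0.3 rad) or not (angle between sugar_pourer's own z axis and vertical below 0.3 rad) or not (angle between stock_tin's own z axis and vertical below 0.3 rad)).
It also fails if it takes over 61 s, if anything falls off the work surface, if the arm or the gripper's body presses on something with over 40 N, if the wrist force passes 120 N, or if a joint passes its speed limit or range.

## Working session

There is one attempt and no reset: what is moved stays moved. The work goes in short steps, Python scripts to look and compute and a tool call to move; the robot and the scene stay as the last step left them, time stands still between calls to the robot, and variables do not carry over. Pictures are saved under pics/ and viewed, and the job is handed in when it is done.

Besides the shell and the picture viewer there is one more tool, called after "Call:" as name(argument=value, ...), one argument or row to a line, values as JSON. apply_moves: Moves the arm, as the interface text tells. Its arguments: {"type":"object","properties":{"increments":{"type":"array","items":{"type":"array","items":{"type":"number"}}},"grip_force":{"type":"number"}},"required":["increments"]}

```bash
mkdir -p pics; python3 - <<'E'
from station import bot, imaging
import cv2,numpy as np
o=bot.get_obs(); print({k:np.round(v,3).tolist() for k,v in o.items()})
for n in ["scene","side","wrist"]:
    c=imaging.get_calibration(n); im=imaging.read_camera(n)
    cv2.imwrite(f"pics/{n}0.png",im[:,:,::-1]); print(n,np.round(c['K'],1).tolist(),c['k1'],np.round(c['extrinsics'],3).tolist())
E
```

```text
{'t': 0.0, 'q': [-1.319, 0.478, 0.022, 1.556, -0.012, 1.109, -0.083], 'joint_vel': [0.001, 0.001, -0.0, 0.0, 0.0, -0.002, 0.0], 'joint_torque': [0.0, -59.645, 1.608, -28.12, 0.013, 0.009, 0.0], 'eef_pos': [0.237, 0.631, 0.23], 'tool_rot': [0.001, 0.822, 0.569, -0.001], 'contact_force': [0.486, 0.092, -0.783], 'torque': [-0.014, 0.024, -0.011], 'gripper_width': 0.999}
scene [[566.2, 0.0, 323.7], [0.0, 566.2, 236.6], [0.0, 0.0, 1.0]] -0.09483588484869895 [[0.612, 0.431, -0.663, 1.498], [0.791, -0.327, 0.517, -0.761], [0.006, -0.841, -0.541, 0.83], [0.0, 0.0, 0.0, 1.0]]
side [[555.5, 0.0, 326.2], [0.0, 555.5, 242.7], [0.0, 0.0, 1.0]] -0.0456064846717423 [[0.794, -0.474, 0.38, -0.071], [-0.608, -0.61, 0.508, -0.899], [-0.009, -0.635, -0.773, 1.377], [0.0, 0.0, 0.0, 1.0]]
wrist [[361.9, 0.0, 315.5], [0.0, 361.9, 232.4], [0.0, 0.0, 1.0]] -0.04768282894103477 [[0.353, 0.897, 0.267, 0.171], [0.936, -0.338, -0.101, 0.657], [-0.001, 0.285, -0.958, 0.373], [0.0, 0.0, 0.0, 1.0]]
```

View pics/scene0.png

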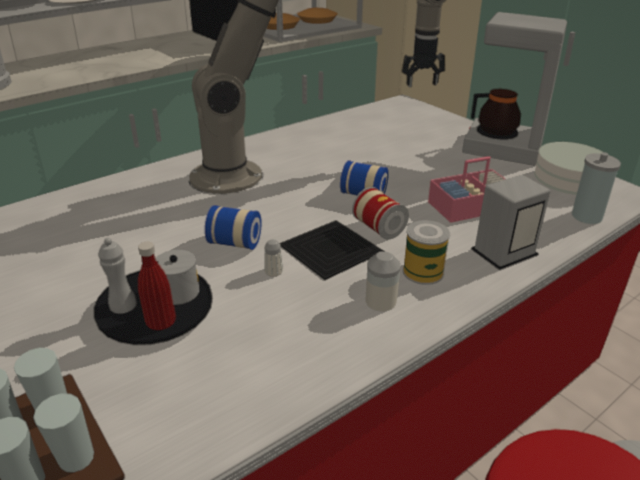

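View pics/side0.png

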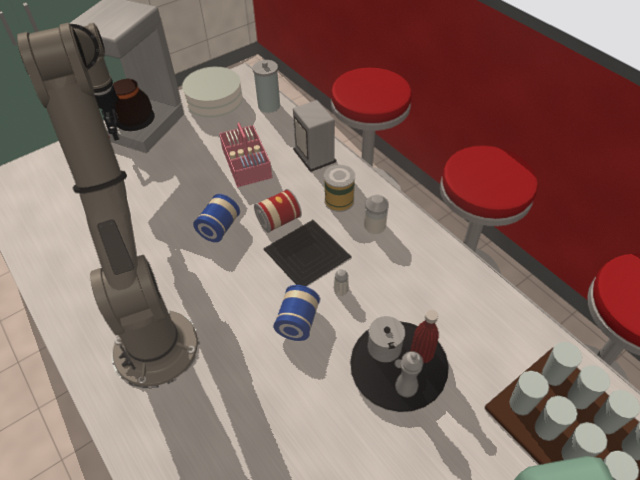

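View pics/wrist0.png

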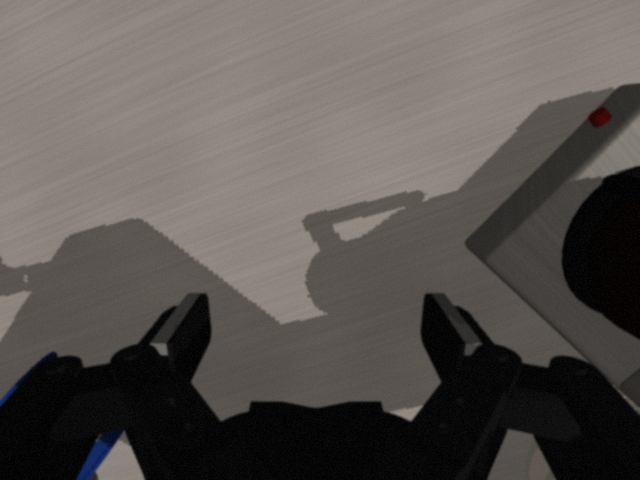

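Scene and side show a red tin at scene (380,212) / side (278,210). Possible confusions are the blue tins at scene (364,178) and (234,227), the yellow stock tin at (426,250), and the red ketchup bottle at (156,290). The red label and cream bands match the tin at (380,212). The pad is at scene (332,248) / side (307,252).

```bash
cat > h.py <<'E'
from station import bot, imaging
import cv2,numpy as np
def und(c,px):
    p=np.asarray(px,float).reshape(-1,1,2); K=c['K']
    D=np.array([c['k1'],0,0,0,0.]); return cv2.undistortPoints(p,np.array(K),D)[:,0]
def rays(c,px):
    u=und(c,px); E=np.array(c['extrinsics']); d=np.c_[u,np.ones(len(u))]@E[:3,:3].T
    return E[:3,3],d/np.linalg.norm(d,axis=1,keepdims=True)
def plane(c,px,z):
    o,d=rays(c,px); return o+d*((z-o[2])/d[:,2])[:,None]
def tri(c1,p1,c2,p2):
    o1,d1=rays(c1,[p1]);o2,d2=rays(c2,[p2]);d1=d1[0];d2=d2[0]
    s=np.linalg.lstsq(np.c_[d1,-d2],o2-o1,rcond=None)[0]
    a=o1+s[0]*d1;b=o2+s[1]*d2; return (a+b)/2,np.linalg.norm(a-b)
def proj(c,P):
    E=np.linalg.inv(np.array(c['extrinsics'])); P=np.asarray(P,float).reshape(-1,3)
    r,_=cv2.Rodrigues(E[:3,:3]); return cv2.projectPoints(P,r,E[:3,3],np.array(c['K']),np.array([c['k1'],0,0,0,0.]))[0][:,0]
E
python3 - <<'E'
from h import *
for n,(x,y,w,h) in dict(scene=(270,150,200,150),side=(200,150,200,150)).items():
    im=cv2.imread(f'pics/{n}0.png')[y:y+h,x:x+w]
    cv2.imwrite(f'pics/{n}0c.png',cv2.resize(im,None,fx=4,fy=4,interpolation=cv2.INTER_CUBIC))
for n,roi in dict(scene=(275,215,390,280),side=(255,215,360,290)).items():
    im=cv2.imread(f'pics/{n}0.png'); c=imaging.get_calibration(n)
    m=np.zeros(im.shape[:2],np.uint8); x0,y0,x1,y1=roi
    m[y0:y1,x0:x1]=(im[y0:y1,x0:x1].max(2)<75)*255
    cs,_=cv2.findContours(m,0,2); cn=max(cs,key=cv2.contourArea)
    hl=cv2.convexHull(cn)
    q=cv2.approxPolyN(hl,4)[0] if hasattr(cv2,'approxPolyN') else cv2.approxPolyDP(hl,6,True)[:,0]
    P=plane(c,q,0.003); print(n,q.tolist(),np.round(P,3).tolist(),P.mean(0),[np.linalg.norm(P[i]-P[i-1]).round(3) for i in range(len(P))])
    hsv=cv2.cvtColor(im,cv2.COLOR_BGR2HSV)
    m=(((hsv[...,0]<8)|(hsv[...,0]>172))&(hsv[...,1]>150)).astype(np.uint8)
    k,l,st,ce=cv2.connectedComponentsWithStats(m)
    print([(st[i].tolist(),ce[i].round(1).tolist()) for i in range(1,k) if st[i][4]>150])
E
```

```text
scene [[385, 251], [324, 280], [278, 244], [336, 220]] [[0.636, 0.113, 0.003], [0.638, -0.089, 0.003], [0.44, -0.09, 0.003], [0.437, 0.109, 0.003]] [0.5376266  0.01069295 0.003     ] [np.float64(0.199), np.float64(0.202), np.float64(0.198), np.float64(0.199)]
[([363, 195, 30, 33, 384], [372.6, 209.1]), ([242, 225, 398, 255, 33906], [472.1, 385.2]), ([138, 255, 38, 75, 1948], [155.0, 295.6]), ([486, 430, 154, 50, 5976], [563.7, 458.5])]
side [[351, 257], [300, 289], [263, 248], [312, 220]] [[0.632, -0.089, 0.003], [0.434, -0.09, 0.003], [0.433, 0.11, 0.003], [0.627, 0.111, 0.003]] [0.53167217 0.01043878 0.003     ] [np.float64(0.2), np.float64(0.197), np.float64(0.201), np.float64(0.194)]
[([253, 0, 387, 347, 65778], [489.5, 124.0]), ([269, 193, 24, 28, 309], [282.4, 206.5]), ([419, 327, 18, 35, 185], [429.5, 347.0])]
```

View pics/scene0c.png

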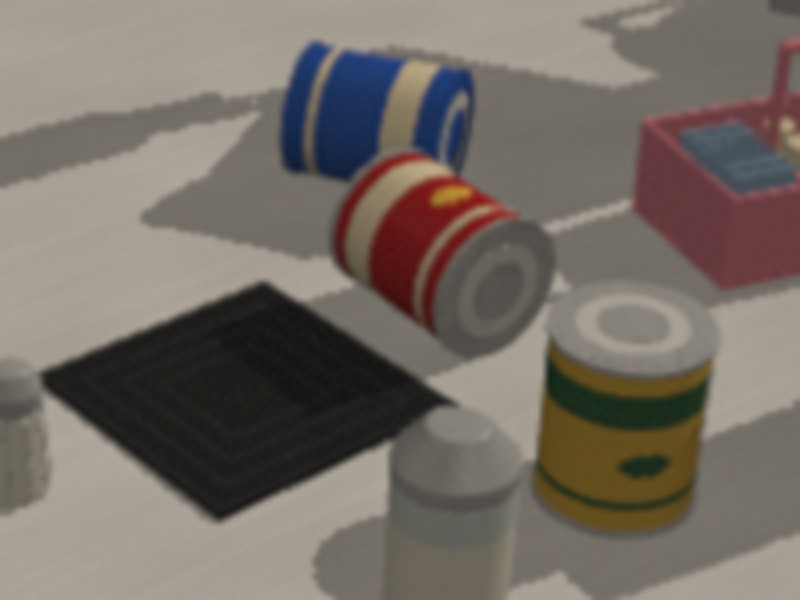

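View pics/side0c.png

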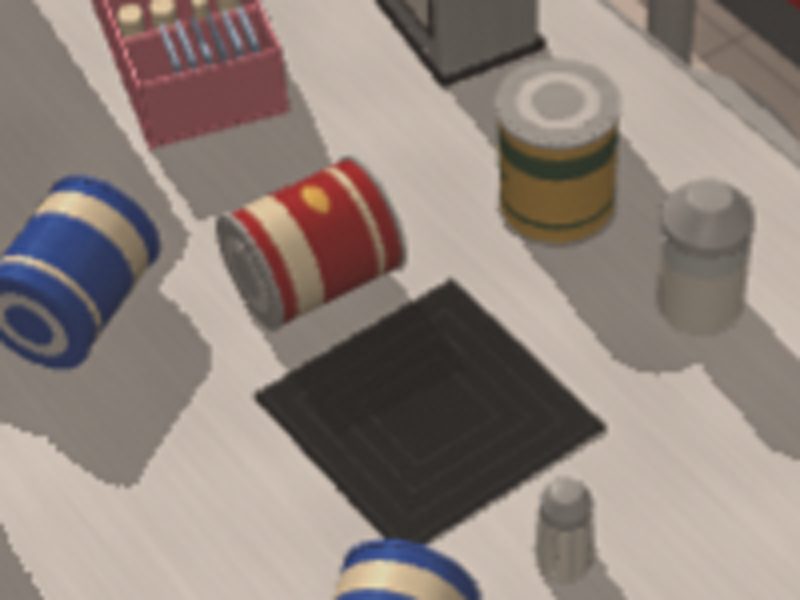

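```bash
python3 - <<'E'
from h import *
cs,cd=[imaging.get_calibration(n) for n in('scene','side')]
A=plane(cs,[[393.5,222]],.0515)[0];B=plane(cd,[[262.3,217.7]],.0515)[0]
print(A,B,(A+B)/2,np.linalg.norm(A-B),np.degrees(np.arctan2(*(A-B)[1::-1])))
# yellow spot in both views
print(tri(cs,(270+451/4,150+195/4),cd,(200+315/4,150+200/4)))
# reproject
for y in [0]:
    C=(A+B)/2
    ax=(A-B)/np.linalg.norm(A-B)*.0595; s=np.array([-ax[1],ax[0],0])/.0595
    for n,c,(x0,y0) in(('scene',cs,(270,150)),('side',cd,(200,150))):
        im=cv2.imread(f'pics/{n}0c.png')
        for e in(-1,1):
            t=np.linspace(0,6.28,60)
            P=C+e*ax+.0515*(np.cos(t)[:,None]*s+np.sin(t)[:,None]*[0,0,1])
            q=((proj(c,P)-[x0,y0])*4+1.5).astype(int); cv2.polylines(im,[q],False,(0,255,0),1)
        cv2.imwrite(f'pics/{n}0f.png',im)
E
python3 -c "
import cv2,numpy as np
a=cv2.imread('pics/scene0f.png')[100:400,250:650];b=cv2.imread('pics/side0f.png')[100:400,150:550]
cv2.imwrite('pics/fit.png',np.hstack([a,b]))"
```

```text
[0.59932054 0.17335207 0.0515    ] [0.48262716 0.1810351  0.0515    ] [0.54097385 0.17719359 0.0515    ] 0.11694603227679959 -3.766890700869221
(array([0.54765237, 0.17733831, 0.09661216]), np.float64(0.0026633688739552386))
```

View pics/fit.png

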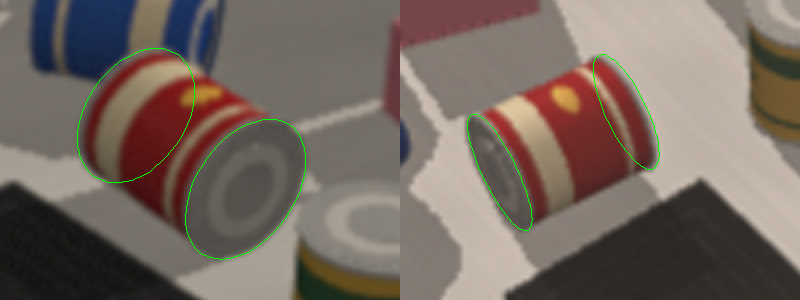

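The overlay fits both views: tin centre is at about (0.540, 0.177), axis −3.8°, and the pad centre is at about (0.535, 0.0105), square to the world. I'll go over with the fingers half open along the tin axis.

Call:
apply_moves(
  increments=[
    [-28, 40, 2, 0, 0, 0, -0.2],
    [-30, 44, 0, 0, 0, 0, -0.2],
    [-30, 44, 0, 0, 0, 0, -0.2],
    [-30, 44, 0, 0, 0, 0, -0.2],
    [-30, 44, 0, 0, 0, 0, -0.2],
    [-30, 44, 0, 0, 0, 0, -0.2],
    [-30, 44, 0, 0, 0, 0, -0.2],
    [-30, 44, 0, 0, 0, 0, -0.2],
  ],
  grip_force=20,
)

```text
t: 1.15
eef_pos: [0.4827, 0.28, 0.226]
tool_rot: [-0.0, 0.819, 0.573, -0.002]
contact_force: [0.4, 0.3, 0.2]
gripper_width: 0.6
```

Call:
apply_moves(
  increments=[
    [0, 0, 0, 0, 0, 10, -0.2],
    [0, 0, 0, 0, 0, 10, -0.2],
    [0, 0, 0, 0, 0, 10, -0.2],
    [0, 0, 0, 0, 0, 10, -0.2],
    [0, 0, 0, 0, 0, 10, -0.2],
    [0, 0, 0, 0, 0, 10, -0.2],
    [0, 0, 0, 0, 0, 10, -0.2],
    [0, 0, 0, 0, 0, 10, -0.2],
  ],
)

```text
t: 2.15
eef_pos: [0.4852, 0.2719, 0.2244]
tool_rot: [0.003, 0.993, -0.116, -0.002]
contact_force: [0.7, -0.2, -0.1]
gripper_width: 0.6
```

```bash
cat >> h.py <<'E'
def st():
    o=bot.get_obs(); w,x,y,z=o['tool_rot']
    from scipy.spatial.transform import Rotation as R
    M=R.from_quat([x,y,z,w]).as_matrix()
    print('t',round(o['t'],2),'p',np.round(o['eef_pos'],4),'F',np.round(o['contact_force'],1),'yaw',np.degrees(np.arctan2(M[1,0],M[0,0])).round(2),'zax',np.round(M[:,2],4),'xz',round(M[2,0],4),'w',round(o['gripper_width'],2),'q',np.round(o['q'],2))
    return o,M
def tocmd(P):
    o,M=st(); print('tool mm',np.round(M.T@(np.array(P)-o['eef_pos'])*1000,1))
E
python3 - <<'E'
from h import *
tocmd([.541,.192,.16])
E
```

```text
t 2.15 p [0.4852 0.2719 0.2244] F [ 0.7 -0.2 -0.1] yaw -13.28 zax [-0.0054 -0.0058 -1.    ] xz -0.0039 w 0.6 q [-0.97  0.31  0.43  1.87 -0.15  1.01 -0.71]
tool mm [73.  64.5 64.6]
```

Call:
apply_moves(
  increments=[
    [0, 0, 0, 0, 0, -9, -0.2],
    [9, 13, 8, 0, 0, 0, -0.2],
    [9, 13, 8, 0, 0, 0, -0.2],
    [9, 13, 8, 0, 0, 0, -0.2],
    [9, 13, 8, 0, 0, 0, -0.2],
    [9, 13, 8, 0, 0, 0, -0.2],
    [9, 13, 8, 0, 0, 0, -0.2],
    [0, 0, 0, 0, 0, 0, -0.2],
  ],
)

```text
t: 3.15
eef_pos: [0.5356, 0.18, 0.1715]
tool_rot: [0.005, 0.999, -0.043, -0.004]
contact_force: [-0.6, 0.3, 0.5]
gripper_width: 0.598
```

```bash
python3 - <<'E'
from h import *
tocmd([.541,.192,.12])
c=imaging.get_calibration('wrist')
im=imaging.read_camera('wrist'); cv2.imwrite('pics/w1.png',im[:,:,::-1])
E
```

```text
t 3.15 p [0.5356 0.18   0.1715] F [-0.6  0.3  0.5] yaw -4.97 zax [-0.0077 -0.0092 -0.9999] xz -0.0068 w 0.6 q [-0.76  0.39  0.42  1.9  -0.19  0.91 -0.34]
tool mm [  4.7 -12.9  51.4]
```

View pics/w1.png

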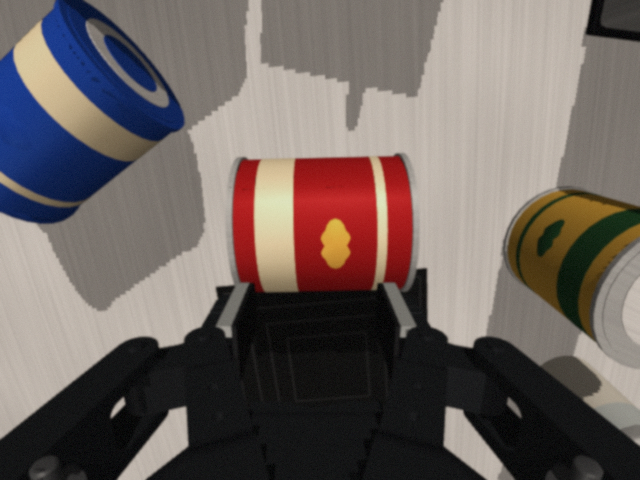

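Call:
apply_moves(
  increments=[
    [2, -6, 14, 0.5, 0.4, 1, -0.2],
    [2, -6, 14, 0, 0, 0, -0.2],
    [1, -2, 14, 0, 0, 0, -0.2],
    [0, 0, 14, 0, 0, 0, -0.2],
    [0, 0, 8, 0, 0, 0, -0.2],
    [0, 0, 4, 0, 0, 0, -0.2],
    [0, 0, 0, 0, 0, 0, -0.2],
    [0, 0, 0, 0, 0, 0, -0.2],
  ],
)

```text
t: 4.2
eef_pos: [0.5412, 0.1979, 0.0987]
tool_rot: [-0.001, 0.999, -0.05, 0.0]
contact_force: [1.1, -0.4, -0.1]
gripper_width: 0.603
```

```bash
python3 - <<'E'
from h import *
tocmd([.541,.192,.098])
c=imaging.get_calibration('wrist')
im=imaging.read_camera('wrist'); cv2.imwrite('pics/w2.png',im[:,:,::-1])
E
```

```text
t 4.2 p [0.5412 0.1979 0.0987] F [ 1.1 -0.4 -0.1] yaw -5.78 zax [ 2.e-04  1.e-03 -1.e+00] xz 0.0001 w 0.6 q [-0.74  0.5   0.37  1.93 -0.26  0.76 -0.33]
tool mm [0.4 5.9 0.7]
```

Call:
apply_moves(
  increments=[
    [0, 3, 0, 0, 0, -1.5, -0.2],
    [0, 3, 0, 0, 0, 0, -0.2],
    [0, 0, 2, 0, 0, 0, -0.2],
    [0, 0, 2, 0, 0, 0, -0.2],
    [0, 0, 1, 0, 0, 0, -0.2],
    [0, 0, 1, 0, 0, 0, -0.2],
    [0, 0, 0, 0, 0, 0, -0.2],
    [0, 0, 0, 0, 0, 0, -0.2],
  ],
)

```text
t: 5.25
eef_pos: [0.5416, 0.1948, 0.0974]
tool_rot: [-0.004, 0.999, -0.036, 0.001]
contact_force: [0.1, -0.5, 1.5]
gripper_width: 0.598
```

```bash
python3 - <<'E'
from h import *
tocmd([.541,.192,.098])
E
```

```text
t 5.25 p [0.5416 0.1948 0.0974] F [ 0.1 -0.5  1.5] yaw -4.12 zax [ 0.0022  0.0077 -1.    ] xz 0.0016 w 0.6 q [-0.73  0.5   0.36  1.93 -0.26  0.75 -0.29]
tool mm [-0.4  2.8 -0.6]
```

Call:
apply_moves(
  increments=[
    [0, 0, 2, 0, 0, 0, -0.2],
    [0, 0, 3, 0, 0, 0, -0.2],
    [0, 5, 3, 0, 0, 0, -0.2],
    [0, 8, 3, 0, 0, 0, -0.2],
    [0, 8, 3, 0, 0, 0, -0.2],
    [0, 5, 2, 0, 0, 0, -0.2],
    [0, 0, 2, 0, 0, 0, -0.2],
    [0, 0, 2, 0, 0, 0, -0.2],
  ],
)

```text
t: 6.25
eef_pos: [0.5414, 0.186, 0.0973]
tool_rot: [-0.019, 0.999, -0.034, 0.001]
contact_force: [-7.1, 0.4, 19.6]
gripper_width: 0.603
```

```bash
python3 - <<'E'
from h import *
st()
for n in('scene','side'):
    im=imaging.read_camera(n); cv2.imwrite(f'pics/{n}1.png',im[:,:,::-1])
a=cv2.imread('pics/scene1.png')[120:320,270:470];b=cv2.imread('pics/side1.png')[130:330,180:380]
cv2.imwrite('pics/c1.png',cv2.resize(np.hstack([a,b]),None,fx=2,fy=2,interpolation=2))
E
```

```text
t 6.25 p [0.5414 0.186  0.0973] F [-7.1  0.4 19.6] yaw -3.89 zax [ 0.0037  0.0388 -0.9992] xz 0.001 w 0.6 q [-0.68  0.48  0.34  1.95 -0.29  0.73 -0.24]
```

View pics/c1.png

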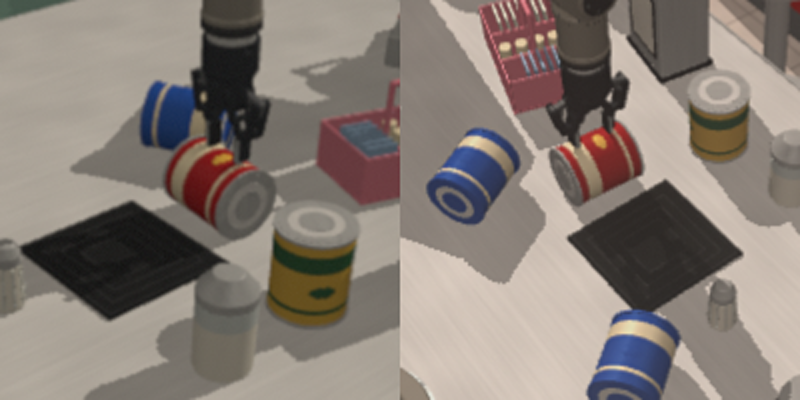

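Call:
apply_moves(
  increments=[
    [0, 0, 0, -1, 0, 0, -0.2],
    [0, 6, 0, -1, 0, 0, -0.2],
    [0, 12, 0.5, -0.5, 0, 0, -0.2],
    [0, 12, 0.5, -0.5, 0, 0, -0.2],
    [0, 12, 0.5, -0.5, 0, 0, -0.2],
    [0, 10, 0.5, -0.3, 0, 0, -0.2],
    [0, 5, 0.5, 0, 0, 0, -0.2],
    [0, 0, 0, 0, 0, 0, -0.2],
  ],
)

```text
t: 7.35
eef_pos: [0.5375, 0.1242, 0.096]
tool_rot: [0.015, 0.999, -0.035, -0.0]
contact_force: [-0.1, 0.1, 0.6]
gripper_width: 0.597
```

```bash
cat >> h.py <<'E'
def snap(k):
    ims={}
    for n in('scene','side'):
        im=imaging.read_camera(n)[:,:,::-1].copy(); ims[n]=im; cv2.imwrite(f'pics/{n}_{k}.png',im)
    a=ims['scene'][150:300,270:470];b=ims['side'][150:300,200:400]
    cv2.imwrite(f'pics/c_{k}.png',cv2.resize(np.hstack([a,b]),None,fx=2,fy=2,interpolation=2))
E
python3 - <<'E'
from h import *
st();snap(2)
E
```

```text
t 7.35 p [0.5375 0.1242 0.096 ] F [-0.1  0.1  0.6] yaw -4.0 zax [-0.0014 -0.0308 -0.9995] xz 0.0007 w 0.6 q [-0.66  0.48  0.39  1.98 -0.22  0.74 -0.22]
```

View pics/c_2.png

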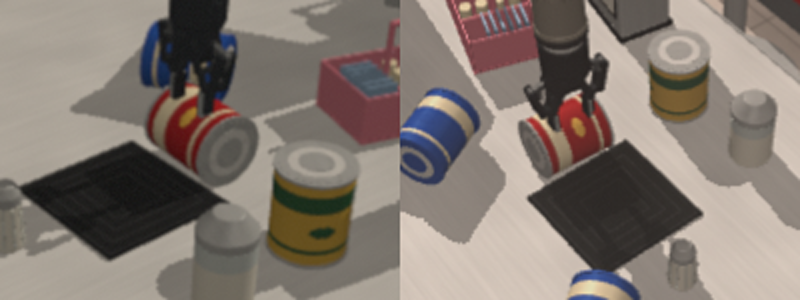

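```bash
python3 - <<'E'
from h import *
cs,cd=[imaging.get_calibration(n) for n in('scene','side')]
A=plane(cs,[[382,224.5]],.0515)[0]
B=plane(cd,[[200+536/2/1,150+147/2]],.0515)[0]
print(A,B)
E
```

```text
[0.59019745 0.14030132 0.0515    ] [ 0.9854873  -0.24125968  0.0515    ]
```

Call:
apply_moves(
  increments=[
    [0, 0, -8, 0, 0, 0, -0.2],
    [0, 0, -12, 0.8, 0, 0, -0.2],
    [0, -12, 0, 0.8, 0, 0, -0.2],
    [0, -14, 0, 0, 0, 0, -0.2],
    [0, -10, 0, 0, 0, 0, -0.2],
    [0, 0, 6, 0, 0, 0, -0.2],
    [0, 0, 6, 0, 0, 0, -0.2],
    [0, 0, 0, 0, 0, 0, -0.2],
  ],
)

```text
t: 8.45
eef_pos: [0.5396, 0.1664, 0.1038]
tool_rot: [-0.0, 0.999, -0.033, -0.0]
contact_force: [0.5, -0.1, 0.2]
gripper_width: 0.601
```

```bash
python3 - <<'E'
from h import *
tocmd([.537,.159,.0985]);snap(3)
c=imaging.get_calibration('wrist')
im=imaging.read_camera('wrist'); cv2.imwrite('pics/w3.png',im[:,:,::-1])
E
```

```text
t 8.45 p [0.5396 0.1664 0.1038] F [ 0.5 -0.1  0.2] yaw -3.76 zax [-0.  0. -1.] xz -0.0 w 0.6 q [-0.7   0.47  0.37  1.95 -0.24  0.76 -0.25]
tool mm [-2.1  7.6  5.3]
```

View pics/w3.png

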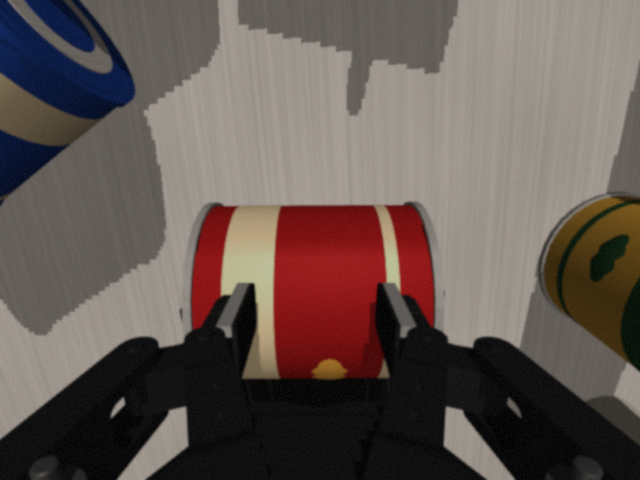

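View pics/c_3.png

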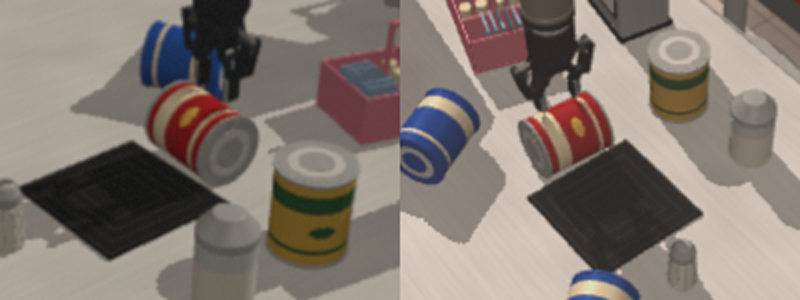

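Call:
apply_moves(
  increments=[
    [-2, 8, 2, 0, 0, 0, -0.2],
    [0, 4, 3, 0, 0, 0, -0.2],
    [0, 0, 2, 0, 0, 0, -0.2],
    [0, 0, 1, 0, 0, 0, -0.2],
    [0, 6, 1, -0.3, 0, 0, -0.2],
    [0, 8, 1, -0.3, 0, 0, -0.2],
    [0, 7, 0.5, -0.3, 0, 0, -0.2],
    [0, 0, 0, 0, 0, 0, -0.2],
  ],
)

```text
t: 9.6
eef_pos: [0.5364, 0.1338, 0.0978]
tool_rot: [0.005, 0.999, -0.033, 0.001]
contact_force: [0.1, -1.0, -0.5]
gripper_width: 0.605
```

```bash
python3 - <<'E'
from h import *
st();snap(4)
E
```

```text
t 9.6 p [0.5364 0.1338 0.0978] F [ 0.1 -1.  -0.5] yaw -3.83 zax [ 7.000e-04 -1.040e-02 -9.999e-01] xz 0.0014 w 0.61 q [-0.66  0.47  0.38  1.98 -0.24  0.74 -0.21]
```

View pics/c_4.png

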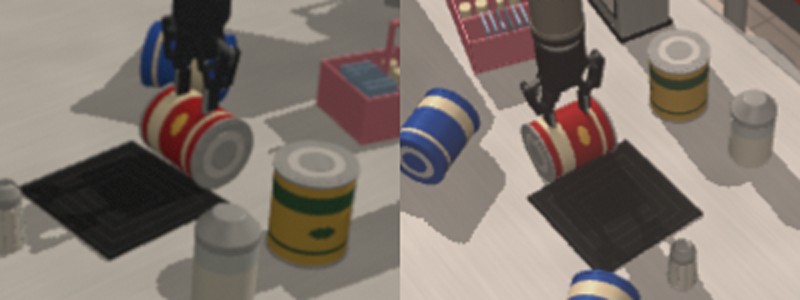

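```bash
python3 - <<'E'
from h import *
cs=imaging.get_calibration('scene')
print(plane(cs,[[393.5,222],[382,224.5],[379,227]],.0515))
for k in (3,4):
    im=cv2.imread(f'pics/scene_{k}.png')[195:260,350:410]
    cv2.imwrite(f'pics/z{k}.png',cv2.resize(im,None,fx=8,fy=8,interpolation=2))
a=[cv2.imread(f'pics/z{k}.png')[:,:400] for k in(3,4)]; cv2.imwrite('pics/z34.png',np.hstack(a))
E
```

```text
[[0.59932054 0.17335207 0.0515    ]
 [0.59019745 0.14030132 0.0515    ]
 [0.59467231 0.12552139 0.0515    ]]
```

View pics/z34.png

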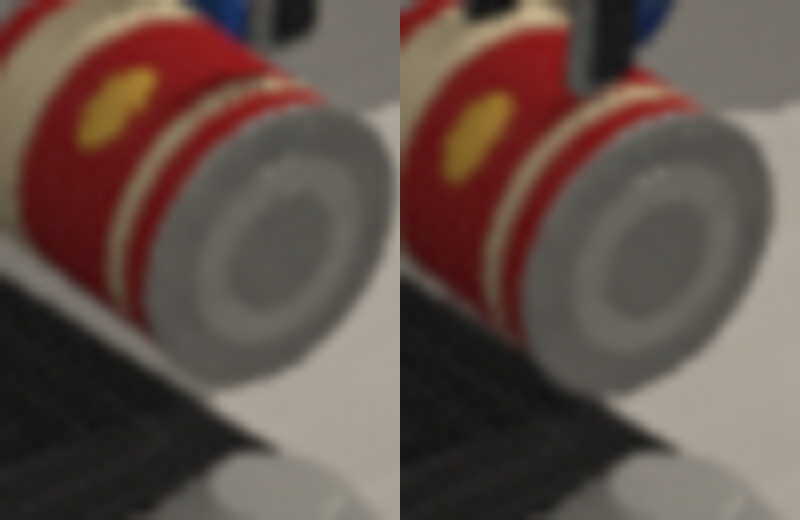

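```bash
python3 - <<'E'
from h import *
cs=imaging.get_calibration('scene')
print(plane(cs,[[393.5,222],[383.4,225.9],[380.9,226.4]],.0515))
E
```

```text
[[0.59932054 0.17335207 0.0515    ]
 [0.59760503 0.13845633 0.0515    ]
 [0.59547616 0.131519   0.0515    ]]
```

Call:
apply_moves(
  increments=[
    [0, 0, -6, 0.6, 0, 0, -0.2],
    [0, -4, -6, 0, 0, 0, -0.2],
    [0, -8, 0, 0, 0, 0, -0.2],
    [0, -6, 0, 0, 0, 0, -0.2],
    [0, 0, 4, 0, 0, 0, -0.2],
    [0, 0, 4, 0, 0, 0, -0.2],
    [0, 0, 2, 0, 0, 0, -0.2],
    [0, 0, 0, 0, 0, 0, -0.2],
  ],
)

```text
t: 10.7
eef_pos: [0.5376, 0.1548, 0.099]
tool_rot: [-0.0, 0.999, -0.032, 0.001]
contact_force: [0.6, 0.4, -0.4]
gripper_width: 0.599
```

```bash
python3 - <<'E'
from h import *
tocmd([.535,.154,.0975])
E
```

```text
t 10.7 p [0.5376 0.1548 0.099 ] F [ 0.6  0.4 -0.4] yaw -3.7 zax [ 1.1e-03  8.0e-04 -1.0e+00] xz 0.0011 w 0.6 q [-0.68  0.47  0.37  1.97 -0.25  0.74 -0.23]
tool mm [-2.6  0.9  1.5]
```

Call:
apply_moves(
  increments=[
    [-2, 0, 2, 0, 0, 0, -0.2],
    [0, 0, 1.5, -0.2, 0, 0, -0.2],
    [0, 8, 1, -0.3, 0, 0, -0.2],
    [0, 12, 1, -0.3, 0, 0, -0.2],
    [0, 12, 1, -0.3, 0, 0, -0.2],
    [0, 12, 1, -0.3, 0, 0, -0.2],
    [0, 12, 0.5, -0.3, 0, 0, -0.2],
    [0, 8, 0.5, 0, 0, 0, -0.2],
  ],
)

```text
t: 11.7
eef_pos: [0.5327, 0.1001, 0.1007]
tool_rot: [0.007, 1.0, -0.029, 0.002]
contact_force: [-0.4, 0.2, 1.4]
gripper_width: 0.599
```

```bash
cat >> h.py <<'E'
def zoom(k,x0=330,y0=195):
    im=cv2.imread(f'pics/scene_{k}.png')[y0:y0+75,x0:x0+100]; cv2.imwrite(f'pics/z{k}.png',cv2.resize(im,None,fx=8,fy=8,interpolation=2))
E
python3 - <<'E'
from h import *
st();snap(5);zoom(5)
E
```

```text
t 11.7 p [0.5327 0.1001 0.1007] F [-0.4  0.2  1.4] yaw -3.32 zax [ 0.0026 -0.0132 -0.9999] xz 0.0034 w 0.6 q [-0.61  0.45  0.38  2.01 -0.23  0.73 -0.15]
```

View pics/z5.png

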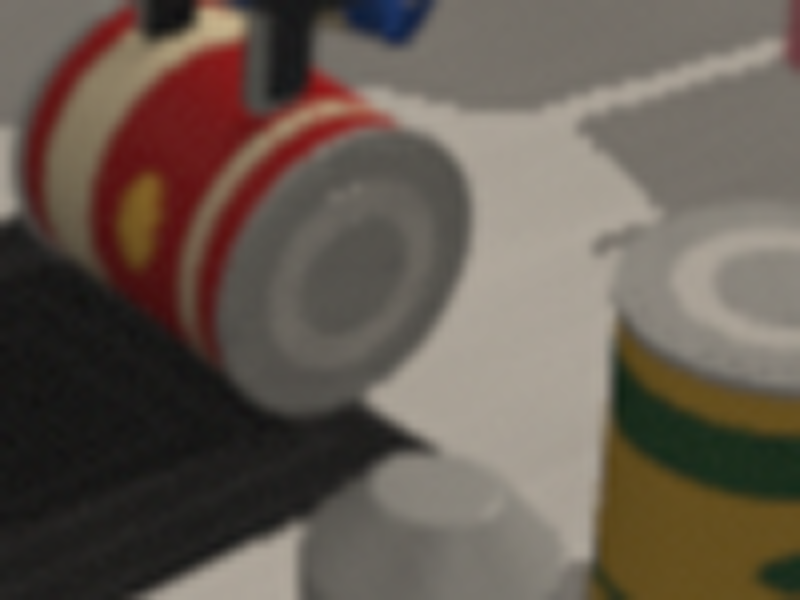

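Call:
apply_moves(
  increments=[
    [0, 10, 1, -0.3, 0, 0, -0.2],
    [0, 10, 1, -0.3, 0, 0, -0.2],
    [0, 6, 0.5, -0.2, 0, 0, -0.2],
    [0, 0, 0, 0, 0, 0, -0.2],
    [0, 0, 0, 0, 0, 0, -0.2],
    [0, 0, -4, 0.5, 0, 0, -0.2],
    [0, 0, -8, 0.5, 0, 0, -0.2],
    [0, 0, -4, 0.5, 0, 0, -0.2],
  ],
)

```text
t: 12.8
eef_pos: [0.5311, 0.0753, 0.1151]
tool_rot: [-0.0, 1.0, -0.028, 0.001]
contact_force: [0.2, 0.0, -0.4]
gripper_width: 0.599
```

```bash
python3 - <<'E'
from h import *
st();snap(6);zoom(6,320)
cs=imaging.get_calibration('scene')
print(plane(cs,[[372.4,228.2]],.0545))
E
```

```text
t 12.8 p [0.5311 0.0753 0.1151] F [ 0.2  0.  -0.4] yaw -3.25 zax [ 2.3e-03  4.0e-04 -1.0e+00] xz 0.0023 w 0.6 q [-0.57  0.42  0.39  2.01 -0.23  0.75 -0.1 ]
[[0.59216216 0.10441519 0.0545    ]]
```

View pics/z6.png

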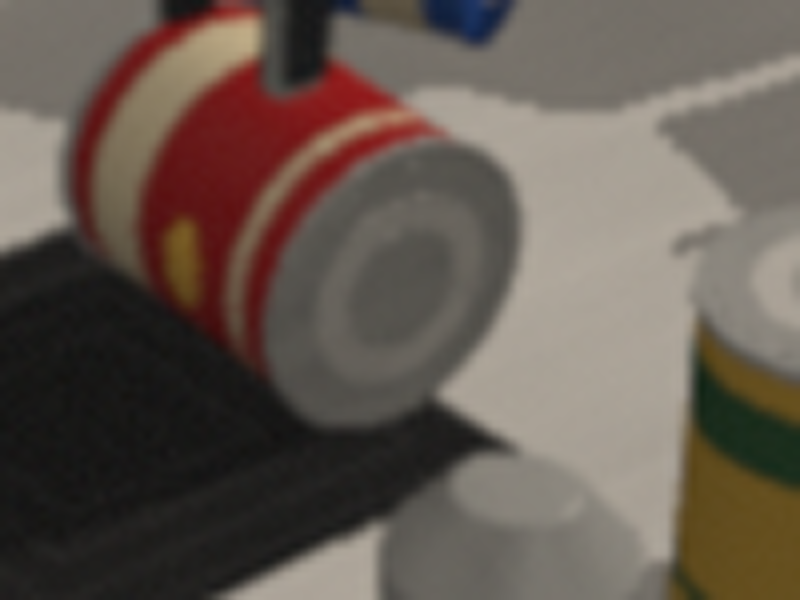

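Call:
apply_moves(
  increments=[
    [0, -8, -2, 0, 0, 0, -0.2],
    [0, -14, 0, 0, 0, 0, -0.2],
    [0, -12, 0, 0, 0, 0, -0.2],
    [0, -4, 2, 0, 0, 0, -0.2],
    [0, 0, 4, 0, 0, 0, -0.2],
    [0, 0, 4, 0, 0, 0, -0.2],
    [0, 0, 2, 0, 0, 0, -0.2],
    [0, 0, 0, 0, 0, 0, -0.2],
  ],
)

```text
t: 13.9
eef_pos: [0.5328, 0.1161, 0.1035]
tool_rot: [0.0, 1.0, -0.028, 0.001]
contact_force: [0.8, 0.1, 0.5]
gripper_width: 0.601
```

```bash
python3 - <<'E'
from h import *
tocmd([.533,.115,.1005]);snap(7)
cs=imaging.get_calibration('scene')
print(plane(cs,[[368.4,229.9]],.0545))
im=imaging.read_camera('wrist'); cv2.imwrite('pics/w7.png',im[:,:,::-1])
E
```

```text
t 13.9 p [0.5328 0.1161 0.1035] F [0.8 0.1 0.5] yaw -3.23 zax [ 1.2e-03 -3.0e-04 -1.0e+00] xz 0.0012 w 0.6 q [-0.62  0.45  0.37  2.   -0.24  0.74 -0.17]
tool mm [0.2 1.1 3. ]
[[0.59211133 0.09060976 0.0545    ]]
```

View pics/w7.png

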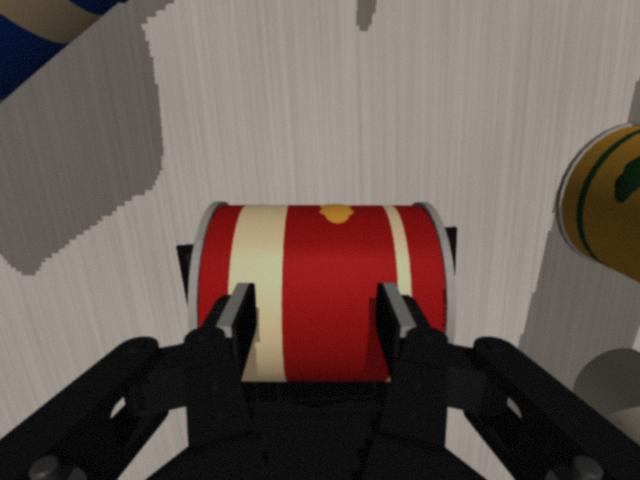

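Call:
apply_moves(
  increments=[
    [0, 4, 2, 0, 0, 0, -0.2],
    [0, 0, 2, 0, 0, 0, -0.2],
    [0, 0, 1, -0.2, 0, 0, -0.2],
    [0, 10, 1, -0.3, 0, 0, -0.2],
    [0, 12, 0.8, -0.3, 0, 0, -0.2],
    [0, 12, 0.8, -0.3, 0, 0, -0.2],
    [0, 12, 0.8, -0.3, 0, 0, -0.2],
    [0, 10, 0.5, -0.3, 0, 0, -0.2],
  ],
)

```text
t: 15.05
eef_pos: [0.53, 0.0586, 0.1007]
tool_rot: [0.012, 1.0, -0.027, 0.0]
contact_force: [-1.3, 0.4, 1.5]
gripper_width: 0.598
```

```bash
python3 - <<'E'
from h import *
st()
E
```

```text
t 15.05 p [0.53   0.0586 0.1007] F [-1.3  0.4  1.5] yaw -3.11 zax [-3.000e-04 -2.340e-02 -9.997e-01] xz 0.001 w 0.6 q [-0.55  0.44  0.39  2.03 -0.21  0.72 -0.09]
```

Stop the tin, lift, and go back for the next stroke.

Call:
apply_moves(
  increments=[
    [0, 3, 0.5, 0, 0, 0, -0.2],
    [0, 0, 0.5, 0, 0, 0, -0.2],
    [0, 0, 0, 0, 0, 0, -0.2],
    [0, 0, -6, 0.5, 0, 0, -0.2],
    [0, 0, -8, 0.5, 0, 0, -0.2],
    [0, -12, 0, 0.4, 0, 0, -0.2],
    [0, -12, 0, 0, 0, 0, -0.2],
    [0, -6, 0, 0, 0, 0, -0.2],
  ],
)

```text
t: 16.05
eef_pos: [0.5319, 0.0887, 0.115]
tool_rot: [-0.002, 1.0, -0.027, 0.001]
contact_force: [-0.1, -0.5, 0.0]
gripper_width: 0.596
```

```bash
python3 - <<'E'
from h import *
st();snap(8);zoom(8,310)
E
```

```text
t 16.05 p [0.5319 0.0887 0.115 ] F [-0.1 -0.5  0. ] yaw -3.11 zax [ 0.0018  0.004  -1.    ] xz 0.0016 w 0.6 q [-0.58  0.42  0.38  2.01 -0.23  0.75 -0.12]
```

View pics/z8.png

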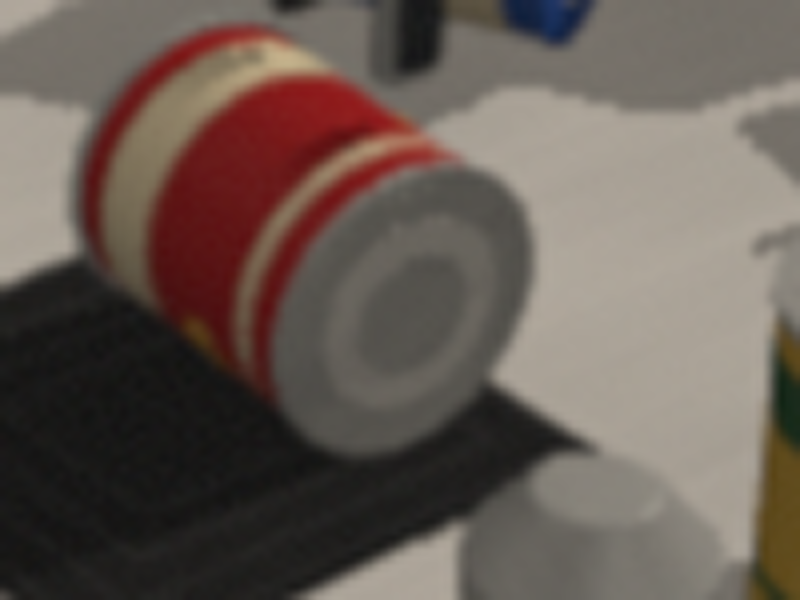

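```bash
python3 - <<'E'
from h import *
cs=imaging.get_calibration('scene')
p=plane(cs,[[359.8,233.3]],.0545)[0]+[-.0595,.0034,0];print(p)
tocmd([.531,p[1]+.017,.1005])
E
```

```text
[0.53158412 0.06558505 0.0545    ]
t 16.15 p [0.5318 0.0886 0.1149] F [ 0.3 -0.5 -0.7] yaw -3.07 zax [ 0.0015  0.0039 -1.    ] xz 0.0013 w 0.6 q [-0.58  0.42  0.38  2.01 -0.23  0.75 -0.12]
tool mm [-0.5  6.1 14.4]
```

Call:
apply_moves(
  increments=[
    [0, 3, 6, -0.2, 0, 0, -0.2],
    [0, 2, 6, 0, 0, 0, -0.2],
    [0, 0, 3, 0, 0, 0, -0.2],
    [0, 0, 2, 0, 0, 0, -0.2],
    [0, 8, 1, -0.3, 0, 0, -0.2],
    [0, 12, 0.8, -0.3, 0, 0, -0.2],
    [0, 12, 0.8, -0.3, 0, 0, -0.2],
    [0, 12, 0.8, -0.3, 0, 0, -0.2],
  ],
)

```text
t: 17.15
eef_pos: [0.529, 0.041, 0.1006]
tool_rot: [0.006, 1.0, -0.027, -0.001]
contact_force: [-3.5, 0.7, 9.7]
gripper_width: 0.599
```

```bash
python3 - <<'E'
from h import *
st()
E
```

```text
t 17.15 p [0.529  0.041  0.1006] F [-3.5  0.7  9.7] yaw -3.11 zax [-0.0023 -0.0126 -0.9999] xz -0.0016 w 0.6 q [-0.51  0.44  0.39  2.03 -0.22  0.72 -0.04]
```

Call:
apply_moves(
  increments=[
    [0, 10, 0.5, -0.3, 0, 0, -0.2],
    [0, 5, 0.5, 0, 0, 0, -0.2],
    [0, 0, 0.3, 0, 0, 0, -0.2],
    [0, 0, 0, 0, 0, 0, -0.2],
    [0, 0, -6, 0.4, 0, 0, -0.2],
    [0, 0, -8, 0.4, 0, 0, -0.2],
    [0, -12, 0, 0.2, 0, 0, -0.2],
    [0, -12, 0, 0, 0, 0, -0.2],
  ],
)

```text
t: 18.15
eef_pos: [0.5296, 0.0495, 0.1146]
tool_rot: [-0.001, 1.0, -0.029, -0.001]
contact_force: [-1.2, -0.3, -0.3]
gripper_width: 0.603
```

```bash
python3 - <<'E'
from h import *
st();snap(9);zoom(9,300,200)
E
```

```text
t 18.15 p [0.5296 0.0495 0.1146] F [-1.2 -0.3 -0.3] yaw -3.34 zax [-0.0018  0.0013 -1.    ] xz -0.0019 w 0.6 q [-0.52  0.41  0.39  2.02 -0.23  0.75 -0.05]
```

View pics/z9.png

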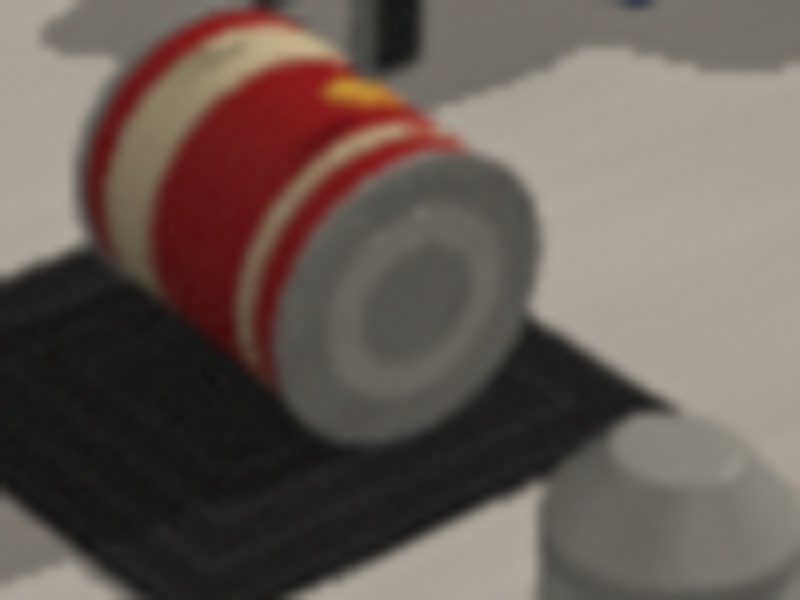

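```bash
python3 - <<'E'
from h import *
cs=imaging.get_calibration('scene')
p=plane(cs,[[350.3,236.8]],.0545)[0]+[-.0595,.0034,0];print(p)
tocmd([.529,p[1]+.014,.1005])
E
```

```text
[0.52955858 0.03559865 0.0545    ]
t 18.25 p [0.5296 0.0508 0.1144] F [ 0.4  0.  -0.2] yaw -3.17 zax [-0.002   0.0017 -1.    ] xz -0.0021 w 0.6 q [-0.52  0.41  0.39  2.02 -0.23  0.75 -0.05]
tool mm [-0.5  1.3 13.9]
```

Call:
apply_moves(
  increments=[
    [0, 0, 6, -0.2, 0, 0, -0.2],
    [0, 0, 6, 0, 0, 0, -0.2],
    [0, 0, 3, 0, 0, 0, -0.2],
    [0, 0, 2, 0, 0, 0, -0.2],
    [0, 8, 1, -0.3, 0, 0, -0.2],
    [0, 12, 0.8, -0.3, 0, 0, -0.2],
    [0, 12, 0.8, -0.3, 0, 0, -0.2],
    [0, 8, 0.8, -0.2, 0, 0, -0.2],
  ],
)

```text
t: 19.25
eef_pos: [0.5274, 0.0122, 0.1005]
tool_rot: [0.007, 1.0, -0.028, -0.002]
contact_force: [-3.5, 0.9, 11.2]
gripper_width: 0.603
```

```bash
python3 - <<'E'
from h import *
st()
E
```

```text
t 19.25 p [0.5274 0.0122 0.1005] F [-3.5  0.9 11.2] yaw -3.16 zax [-0.0052 -0.0136 -0.9999] xz -0.0045 w 0.6 q [-0.46  0.43  0.39  2.04 -0.22  0.72  0.01]
```

Call:
apply_moves(
  increments=[
    [0, 6, 0.4, 0, 0, 0, -0.2],
    [0, 1, 0.4, 0, 0, 0, -0.2],
    [0, 0, 0.3, 0, 0, 0, -0.2],
    [0, 0, 0, 0, 0, 0, -0.2],
    [0, 0, 0, 0, 0, 0, -0.2],
    [0, 0, -4, 0, 0, 0, -0.2],
    [0, 0, -10, 0.3, 0, 0, -0.2],
    [0, 0, -10, 0.3, 0, 0, -0.2],
  ],
)

```text
t: 20.25
eef_pos: [0.526, 0.0018, 0.1247]
tool_rot: [0.002, 1.0, -0.03, -0.004]
contact_force: [0.3, 0.1, -0.3]
gripper_width: 0.601
```

```bash
python3 - <<'E'
from h import *
st();snap(10);zoom(10,290,200)
E
```

```text
t 20.25 p [0.526  0.0018 0.1247] F [ 0.3  0.1 -0.3] yaw -3.46 zax [-0.0072 -0.0033 -1.    ] xz -0.007 w 0.6 q [-0.45  0.39  0.4   2.02 -0.21  0.77  0.02]
```

View pics/z10.png

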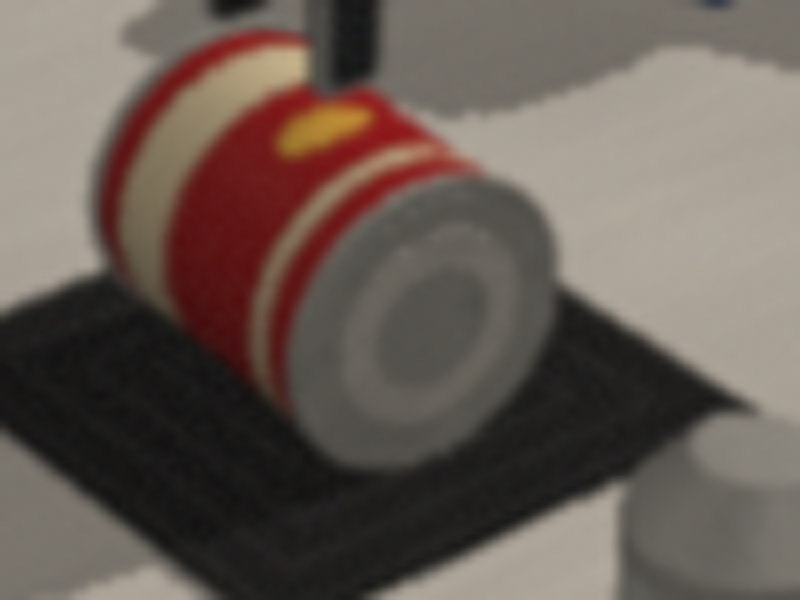

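View pics/c_10.png

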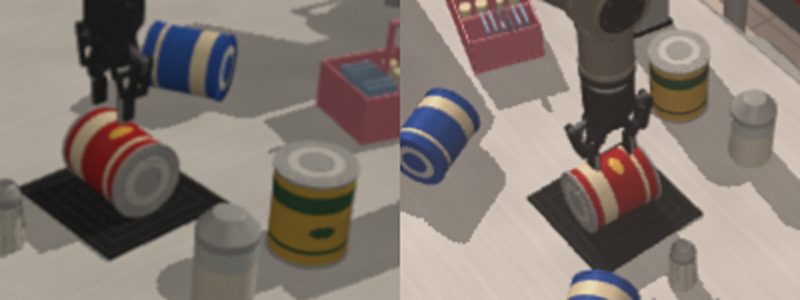

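```bash
python3 - <<'E'
from h import *
cs,cd=[imaging.get_calibration(n) for n in('scene','side')]
p=plane(cs,[[342.1,239.7]],.0545)[0];print(p,p+[-.0595,.0034,0])
im=cv2.imread('pics/side_10.png')[200:290,255:375];cv2.imwrite('pics/zs.png',cv2.resize(im,None,fx=6,fy=6,interpolation=2))
C=p+[-.0595,.0034,0]
ax=np.array([.0595,-.0034,0]);s=np.array([.057,.998,0])
out=[]
for n,c,(x0,y0) in(('scene',cs,(270,180)),('side',cd,(255,200))):
    im=cv2.imread(f'pics/{n}_10.png')[y0:y0+95,x0:x0+95];im=cv2.resize(im,None,fx=4,fy=4,interpolation=2)
    for e in(-1,1):
        t=np.linspace(0,6.28,60);P=C+e*ax+.0515*(np.cos(t)[:,None]*s+np.sin(t)[:,None]*[0,0,1])
        cv2.polylines(im,[((proj(c,P)-[x0,y0])*4+1.5).astype(int)],False,(0,255,0),1)
    out.append(im)
cv2.imwrite('pics/fit2.png',np.hstack(out))
E
```

```text
[0.5869133  0.00714611 0.0545    ] [0.5274133  0.01054611 0.0545    ]
```

View pics/fit2.png

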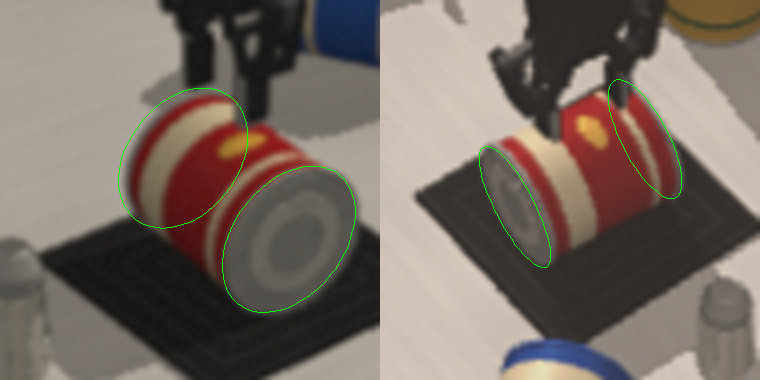

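The fit matches in both views: the tin centre is at about (0.527, 0.0105) against the pad at (0.535, 0.0105). I'll lift well clear and check that it stays.

Call:
apply_moves(
  increments=[
    [0, 0, -15, 0, 0, 0, -0.2],
    [0, 0, -15, 0, 0, 0, -0.2],
    [0, 0, -15, 0, 0, 0, -0.2],
    [0, 0, -15, 0, 0, 0, -0.2],
    [0, 0, -10, 0, 0, 0, -0.2],
    [0, 0, 0, 0, 0, 0, -0.2],
    [0, 0, 0, 0, 0, 0, -0.2],
    [0, 0, 0, 0, 0, 0, -0.2],
  ],
)

```text
t: 21.35
eef_pos: [0.5272, 0.0021, 0.2009]
tool_rot: [0.001, 1.0, -0.03, -0.002]
contact_force: [0.3, -0.6, -0.4]
gripper_width: 0.602
```

```bash
python3 - <<'E'
from h import *
st();snap(11)
for n in('scene','side'):
    a=cv2.imread(f'pics/{n}0.png');b=cv2.imread(f'pics/{n}_11.png');c=cv2.imread(f'pics/{n}_10.png')
    print(n,'tin diff 10-11',cv2.absdiff(b,c)[225:270,290:360].mean())
    cv2.imwrite(f'pics/d_{n}.png',cv2.resize(np.hstack([b,cv2.absdiff(a,b)*2]),(800,300)))
E
```

```text
t 21.35 p [0.5272 0.0021 0.2009] F [ 0.3 -0.6 -0.4] yaw -3.46 zax [-0.0041 -0.0025 -1.    ] xz -0.0039 w 0.6 q [-0.49  0.28  0.44  1.96 -0.15  0.93 -0.04]
scene tin diff 10-11 1.1491005291005292
side tin diff 10-11 3.8184126984126983
```

View pics/d_scene.png

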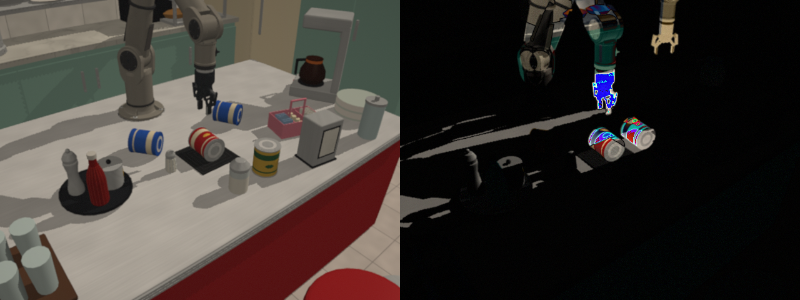

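View pics/d_side.png

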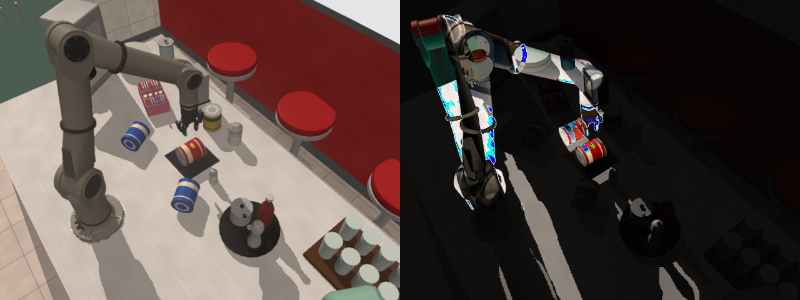

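The difference images show only the robot, its shadows (which also fall on the turntable items), and the tin. The tin rests on the pad, and no bystander has moved.

```bash
python3 -c "
from station import bot
print(bot.hand_in())"
```

```text
the job is handed in; nothing more can be done
None
```

I rolled the red tin onto the pad in six gentle strokes with two spread fingertips on its top, then lifted clear and handed in at about 21 s.

- **Tin position:** in the last fit, with both camera views agreeing, the tin's centre was about 0 mm off the pad's middle in the rolling direction. Along its length it was about 7 mm off. Its axis was about 0.06 rad from square.
- **At rest:** the scene picture of the tin barely changed after I lifted clear. The side view changed slightly more, which I put down to the moving arm and its shadow but did not check separately. The gripper was touching nothing, about 100 mm above the tin.
- **Bystanders:** before-and-after pictures from both cameras showed only the robot, its shadows and the tin changed.
- **Pressing force:** it was uneven. One early reading reached about 20 N, above the suggested 5 N, while the tool tilted about 2°. I corrected this, and later readings were between 1 and 11 N.
- **Slip:** I did not measure it directly. The label turned along with the tin, and the tin's travel for each stroke was about half the fingertip's, as rolling would give.

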